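Weigh out ring-shaped bath tablets on a dial scale

ROBOT

A 6-joint arm with a two-finger parallel gripper is mounted at the origin on the work surface. World frame = base frame: x ahead of the robot, y to its left, z up, the work surface at z = 0. Lengths are in m, angles in degrees, forces in N, time in s.
With the tool pointing down it reaches from about 0.275 to 0.85 m from the base axis. Payload 19 kg.
Tool frame: the origin (TCP) lies midway between the tips of the shut fingers; the grasp point (between the pads) lies 19 mm behind it; z points along the fingers, y is the line along which they close (so a half turn about z gives the same grasp; the last joint's range is limited). The gripper opens to 85 mm and grips with 20 to 120 N. Pads are 22 mm wide; open, the fingers measure 114 mm over their backs; the gripper's body (76 mm by 85 mm) begins 54 mm behind the grasp point. The pads swing forward as they close: fully open they stand 13 mm farther back than shut.
Start: joints at [66.921, 8.623, 82.357, -0, 89.026, -7.678], TCP at [0.153, 0.554, 0.231] pointing down, gripper open.
Joint ranges: [-160.23, 160.23], [-39.13, 120.54], [6.94, 153.29], [-79.49, 259.48], [9.18, 160.14], [-161.06, 161.06]. Speed limits (degrees/s): [108.29, 108.29, 127.2, 172.46, 172.46, 172.46].

INTERFACE

Orientations are given as a 3x3 rotation matrix whose columns are the frame's x, y, z axes.
In Python, from plant import bot, read_camera, job gives the robot as it stands. The module is installed in compiled form; this text tells all that it offers.
- The arm moves only by the tool apply_moves, never from a script. Its argument "motion" is a list of rows, each a list of 7 numbers: the turn, a rotation vector about the world's x, y, z in units of 6 degrees (1.0 is 6 degrees), then the shift along the world's x, y, z in units of 25 mm (1.0 is 25 mm), then the finger opening in mm, from 0 to 85.4. In form: [[wx, wy, wz, dx, dy, dz, claw], ...]. A call has exactly 5 rows; each row shifts and turns the commanded pose from where the row before left it; what a row does not reach is not made up. A row lasts 1/12 s, in which the tool goes at most 41.7 mm and 7.16 degrees, less where a joint would pass 70% of its speed; a pose out of reach is approached as far as the arm can. A call is refused whole if a number of a shift passes 1 or a number of a turn 1, either way. A call with a gripper value outside its range is refused whole. The fingers move at their own pace and stop on an object; "force" is the grip in N (left out, the last holds). Time passes only in rows, so rows that do not move let the fingers close, or fill a call up. It gives the time, the measured TCP pose, the force, the opening and the grip force at its end, in the units of the state.
- bot.read_state(): the state, without advancing time (a new reading comes with each control period).
- read_camera(name): name is "side" or "top"; returns a dict with "img" (480x640x3 uint8, red, green, blue), "z_map" (480x640 float32, m along the optical axis (not along the pixel's ray), 0 where there is no reading), "fx", "fy", "cx", "cy" (pixels), "dist" ([k1, k2, p1, p2, k3] as OpenCV has them; the pictures are not rectified), "camera_from_world" (4x4, takes a point from world to camera coordinates). Camera axes: x right, y down, z forward; pixel columns grow to the right and rows downward; lengths in m; the calibration is good to about 2 mm. A picture is of the moment at which its call begins.
- job.hand_in(): hands the job in; it is judged then, once.
The state is a dict: "t": time; "q": joint angles; "joint_vel": joint speeds; "joint_torque": joint torques, N m; "eef_pos": TCP position; "tool_rot": TCP orientation; "force": force on the tool from outside, world axes, zero at the start; "ft_torque": the same for the moment, N m; "width": opening from 0.0 (shut) to 1.0 (fully open); "grip_force": force on a finger pad.
Only numpy, scipy, OpenCV 4.12 (cv2) and the standard library are available. Lean on these libraries where they do the work, as an engineer would, in place of code of your own. Each camera call takes 0.05 s, during which the arm holds its last target. There are 200 camera calls.

TASK

Weigh out the salts for one bath: take the ring-shaped tablets from the counter one at a time and thread each over the upright pin of the scale, lowering it gently until it lies flat on what is already on the tray, and let it go. Keep adding until the scale's needle rests between the two raised tabs on the dial, then stop and leave any spare tablet lying flat on the counter. Never drop a tablet or push hard enough to overload the scale, which happens once the tray is pushed 30 mm down (6 N), and leave the soap dish, mug and toothbrush where they are.

Things in the scene. Friction and masses are not known exactly. Their poses are not given: they have to be found in the camera images.
- scale: white dial scale, fixed to the counter; base 130 mm wide (its y), from 63 mm behind to 126 mm before the origin (its x), 22 mm high. Origin: on the counter, under the nominal middle of the tray; x points to the dial, z up
- tray (a point): nominal middle of the tray's upper face, 70 mm over the counter, with the spring unloaded (the point itself does not sink). Round steel tray, 90 mm across, 4 mm thick; tray and pin only move up and down, on a 0.2 N/mm spring. A started tablet, 58 mm across, 8 mm thick, is fixed round the pin's foot: the first ring comes to rest 8 mm above the tray's face, each further one 14 mm higher
- pin_about (a point): where the pin's tip would be if centred, 60 mm above the tray's face, spring unloaded (point does not sink). Steel pin, upright, 12 mm thick, flat tip with 1.5 mm chamfer, fixed in the tray. Tray and pin together really stand 5 to 10 mm off sideways, in any direction, unchanging during the work: the true place is not measured, see it or feel for it with the ring
- dial (a point): centre of the dial face, 92 mm across, sloping 45 degrees up and to the scale's x; highest edge 80 mm over the counter. Two raised dark bars on its rim are the tabs
- needle (a joint): dial needle, rad: 0 at the dial's top, growing clockwise facing the dial. Shows the whole load: 0.18 rad per mm the tray sinks, 8.83 rad per kg, about 0.48 per tablet. Starts at 0 to 0.63 from the started tablet, which counts. Tabs at 1.236 and 1.783: it takes two or three tablets. Overload: 5.4 (30 mm down, 6 N in all)
- tablet0: hard pressed off-white bath-salt tablet, loose, a round ring 54 mm outside, 16 mm hole right through, 14 mm thick, about 54 g (51 to 57 g). Starts flat on the counter. Origin: centre of its underside, z along the hole. Brittle-looking but rigid; grip it across its outside.
- tablet1: hard pressed off-white bath-salt tablet, loose, a round ring 54 mm outside, 16 mm hole right through, 14 mm thick, about 54 g (51 to 57 g). Starts flat on the counter. Origin: centre of its underside, z along the hole. Brittle-looking but rigid; grip it across its outside.
- tablet2: hard pressed off-white bath-salt tablet, loose, a round ring 54 mm outside, 16 mm hole right through, 14 mm thick, about 54 g (51 to 57 g). Starts flat on the counter. Origin: centre of its underside, z along the hole. Brittle-looking but rigid; grip it across its outside.
- soapdish: round white soap dish, 72 mm across, with a bar of soap, 30 mm high in all; origin: centre of underside; leave alone
- mug: turquoise mug, 72 mm across, 85 mm high, handle to its +y; origin: centre of underside; leave alone
- toothbrush: toothbrush lying flat, 185 mm long along its x, 15 mm high; origin on the counter near its middle; leave alone
Not all that is in view belongs to the job. Leave any red look-alike of the tablet1 alone.

How it is judged:
By the outcome, as a careful person would: the job done as asked, in the order asked, and still so for the second after the job is handed in, with the robot touching nothing.
It also fails if it takes over 72 s, if anything falls off the work surface, if the arm or the gripper's body presses on something with over 40 N, if the wrist force passes 120 N, or if a joint passes its speed limit or range.

## Working session

There is one attempt and no reset: what is moved stays moved. The work goes in short steps, Python scripts to look and compute and a tool call to move; the robot and the scene stay as the last step left them, time stands still between calls to the robot, and variables do not carry over. Pictures are saved under pics/ and viewed, at most 10 in all, crops included, and the job is handed in when it is done.

Besides the shell and the picture viewer there is one more tool, called after "Call:" as name([rows], argument=value, ...), one row to a line, values as JSON. apply_moves: Moves the arm, as the interface text tells. Its arguments: {"type":"object","properties":{"motion":{"type":"array"},"force":{"type":"number"}},"required":["motion"]}

```bash
mkdir -p pics; cat > h.py <<'E'
import numpy as np, cv2
from plant import bot, read_camera, job
def cam(n):
    c=read_camera(n); c['K']=np.array([[c['fx'],0,c['cx']],[0,c['fy'],c['cy']],[0,0,1]]); c['d']=np.array(c['dist']); c['T']=np.array(c['camera_from_world']); return c
def ray(c,u,v):
    p=cv2.undistortPoints(np.array([[[u,v]]],float),c['K'],c['d'])[0,0]
    R=c['T'][:3,:3];t=c['T'][:3,3]; return -R.T@t, R.T@np.array([p[0],p[1],1])
def on(c,u,v,z):
    o,d=ray(c,u,v); return o+d*(z-o[2])/d[2]
def dep(c,u,v):
    o,d=ray(c,u,v); return o+d*c['z_map'][int(v),int(u)]
def proj(c,P):
    return cv2.projectPoints(np.array(P,float).reshape(-1,1,3),cv2.Rodrigues(c['T'][:3,:3])[0],c['T'][:3,3],c['K'],c['d'])[0][:,0]
def save(c,n,crop=None,s=1):
    im=c['img'][:,:,::-1]
    if crop: im=im[crop[1]:crop[3],crop[0]:crop[2]]
    cv2.imwrite('pics/'+n,cv2.resize(im,None,fx=s,fy=s,interpolation=cv2.INTER_CUBIC))
E
python3 - <<'E'
from h import *
a=cam('top');b=cam('side');save(a,'top0.png');save(b,'side0.png')
for c in(a,b): print(on(c,320,240,0), -c['T'][:3,:3].T@c['T'][:3,3], c['fx'])
s=bot.read_state();print(s['t'],s['eef_pos'],s['tool_rot'],s['force'],s['width'])
E
```

```text
[0.50609268 0.00570299 0.        ] [0.40608301 0.02540219 1.25788596] 618.0071724279901
[0.53473934 0.16443033 0.        ] [ 0.46903496 -1.12154419  0.75724027] 569.0509783061466
0.1 [0.15262076 0.55415645 0.23076383] [[-9.64109865e-01  2.65503297e-01 -4.08801237e-04]
 [ 2.65503574e-01  9.64109405e-01 -9.52974879e-04]
 [ 1.41111145e-04 -1.02731067e-03 -9.99999462e-01]] [-0.14324112 -0.73142001 -0.14479234] 0.9961616243177264
```

View pics/top0.png

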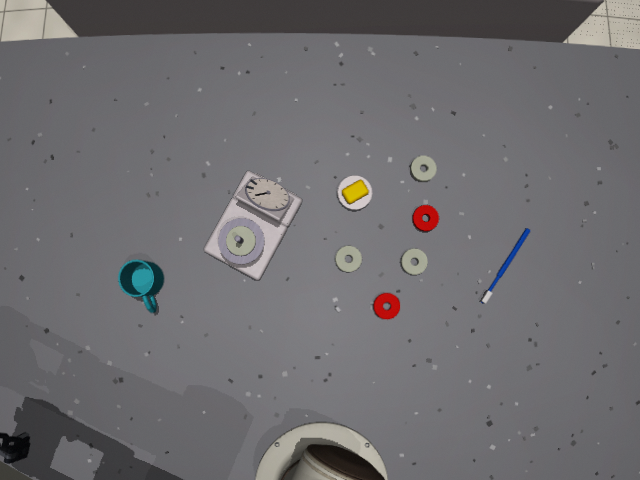

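View pics/side0.png

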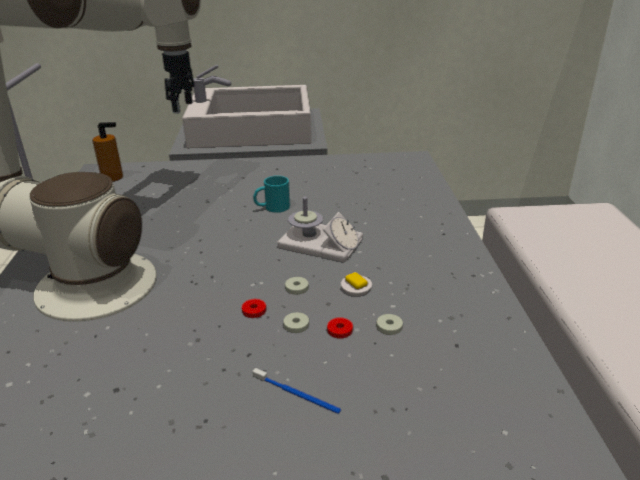

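Candidates for the tablets: off-white rings in the top view at (349,259), (414,262) and (424,168). The red look-alikes at (426,218) and (387,306) stay, and the started tablet on the tray at (241,241) is fixed. In the side view the pin tip is near (305,198). Next I measure the tablets and check close crops.

```bash
cat > meas.py <<'E'
from h import *
def rings(c):
    hsv=cv2.cvtColor(c['img'],cv2.COLOR_RGB2HSV); im=c['img'].astype(int)
    m=((im[:,:,1]-im[:,:,2]>10)&(hsv[:,:,2]>110)&(hsv[:,:,1]<80)).astype(np.uint8)*255
    m=cv2.morphologyEx(m,cv2.MORPH_OPEN,np.ones((3,3)))
    out=[]
    for k in cv2.findContours(m,cv2.RETR_EXTERNAL,cv2.CHAIN_APPROX_NONE)[0]:
        if cv2.contourArea(k)>150:
            (u,v),ax,_=cv2.fitEllipse(k); out.append((u,v,ax))
    return out
E
python3 - <<'E'
from meas import *
a=cam('top');b=cam('side')
for c in (a,b):
    for u,v,ax in rings(c): print(round(u,1),round(v,1),np.round(ax,1),on(c,u,v,.010).round(4))
    print()
A=cv2.resize(a['img'][165:285,195:315],(480,480),interpolation=cv2.INTER_CUBIC)
B=cv2.resize(b['img'][190:265,270:370],(640,480),interpolation=cv2.INTER_CUBIC)
C=cv2.resize(a['img'][140:290,330:450],(384,480),interpolation=cv2.INTER_CUBIC)
cv2.imwrite('pics/c0.png',cv2.resize(np.hstack([A,B,C])[:,:,::-1],(800,255)))
cv2.imwrite('pics/c1.png',np.hstack([cv2.resize(A,(360,480)),cv2.resize(B,(440,480))])[:,:,::-1])
E
```

```text
327.6 474.2 [ 89.7 112.5] [ 0.031  -0.0136  0.01  ]
414.1 261.2 [24.7 25.3] [ 0.4637 -0.1857  0.01  ]
348.3 258.4 [25.  25.3] [ 0.4685 -0.0517  0.01  ]
240.3 240.3 [28.2 28.3] [0.5032 0.1675 0.01  ]
423.2 167.8 [23.6 24.6] [ 0.6568 -0.2063  0.01  ]
56.2 26.4 [25.5 33.5] [0.9752 0.5944 0.01  ]
22.2 24.5 [32.3 50.8] [0.9852 0.679  0.01  ]
611.1 26.5 [45.6 72.9] [ 0.9965 -0.6519  0.01  ]
20.6 4.3 [ 9.8 53.7] [1.0361 0.6899 0.01  ]

389.4 321.9 [16.1 25.6] [ 0.6571 -0.1989  0.01  ]
295.8 320.1 [16.1 24.7] [ 0.4635 -0.1783  0.01  ]
296.2 283.3 [13.2 22.5] [ 0.4675 -0.0436  0.01  ]
95.5 286.4 [ 56.1 116. ] [ 0.0053 -0.0184  0.01  ]
5.5 257.2 [14.1 25.6] [-0.2591  0.131   0.01  ]
344.1 232.9 [17.5 32.5] [0.5997 0.1787 0.01  ]
478.1 223.2 [14.7 25.2] [0.9632 0.1995 0.01  ]
92.3 217.9 [17.9 61.1] [-0.0987  0.3257  0.01  ]
17.6 203.0 [39.3 51.4] [-0.3511  0.4426  0.01  ]
85.5 97.6 [148.6 168.8] [-0.471   1.5407  0.01  ]
402.2 72.6 [190.5 372.4] [1.054 1.795 0.01 ]
```

View pics/c1.png

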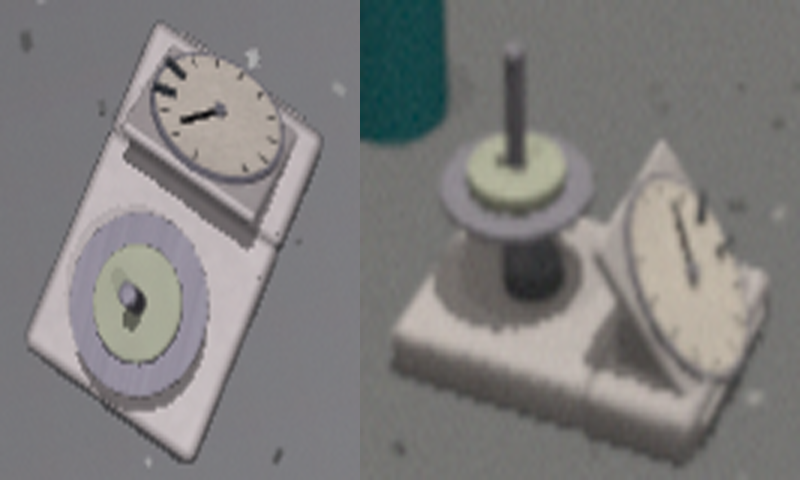

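The crop shows the pin tip at about top (238,239) and side (304.8,197). The needle points about 0.6–0.7 rad and the tabs are further clockwise, so two tablets should do. The three off-white rings are clearly not red, so I choose (349,259) first, then (414,262). Next I triangulate.

```bash
cat > tri.py <<'E'
from h import *
def tri(a,pa,b,pb):
    A,B=[];  
E
cat >> h.py <<'E'
def tri(a,pa,b,pb):
    o1,d1=ray(a,*pa);o2,d2=ray(b,*pb)
    s=np.linalg.lstsq(np.c_[d1,-d2],o2-o1,rcond=None)[0]
    p,q=o1+s[0]*d1,o2+s[1]*d2
    return (p+q)/2,p-q
E
rm tri.py; python3 - <<'E'
from meas import *
a=cam('top');b=cam('side')
# tablets: centres on top face z=.014
for c in(a,b):
    for u,v,ax in rings(c):
        p=on(c,u,v,.014)
        if .4<p[0]<.7 and abs(p[1])<.25: print(round(u,1),round(v,1),p.round(4), 'z77',on(c,u,v,.077).round(4))
print('tip',tri(a,(237.6,238.4),b,(304.3,197)))
print('on tip plane', on(a,237.6,238.4,.127),on(b,304.3,197.3,.127))
hs=a['img'][228:250,230:250].astype(int).sum(2)//3
print(hs)
print(b['img'][190:204,297:313].astype(int).sum(2)//3)
E
```

```text
414.0 261.2 [ 0.4635 -0.185   0.014 ] z77 [ 0.4606 -0.1743  0.077 ]
348.3 258.4 [ 0.4682 -0.0514  0.014 ] z77 [ 0.4651 -0.0475  0.077 ]
240.3 240.3 [0.5029 0.1671 0.014 ] z77 [0.498  0.1599 0.077 ]
423.2 167.8 [ 0.6559 -0.2056  0.014 ] z77 [ 0.6433 -0.1939  0.077 ]
389.4 321.9 [ 0.656 -0.204  0.014] z77 [ 0.6401 -0.2818  0.077 ]
295.8 320.1 [ 0.4635 -0.1834  0.014 ] z77 [ 0.464  -0.2629  0.077 ]
296.2 283.3 [ 0.4676 -0.0493  0.014 ] z77 [ 0.4677 -0.1402  0.077 ]
344.2 232.9 [0.5991 0.1719 0.014 ] z77 [0.5881 0.0623 0.077 ]
tip (array([0.49722166, 0.15896177, 0.12980462]), array([1.90769512e-04, 3.58281821e-06, 1.58528675e-05]))
on tip plane [0.49754451 0.15929656 0.127     ] [0.49718944 0.16296452 0.127     ]
[[143 146 125 155 164 164 163 164 164 165 166 164 165 165 165 165 164 161
  144 132]
 [146 146 160 162 163 162 165 164 165 165 164 165 165 165 165 165 163 164
  163 156]
 [146 159 160 161 161 162 162 163 164 165 165 165 165 165 165 164 162 162
  163 163]
 [161 161 161 160 159 160 163 162 162 164 164 164 165 165 165 163 164 163
  162 162]
 [160 161 159 147 146 147 159 161 162 162
[... 1728 characters left out ...]
 117 113 117 114 116 115 117]
 [113 115 116 116 116 112 115 115 114 113 115 113 114 116 117 115]
 [115 113 115 117 114 113 118 116 114 115 113 115 114 114 113 114]
 [118 114 114 111 116 117 120 125 123 118 115 116 117 117 116 115]
 [112 115 114 116 116 120 127 135 128 122 113 115 118 113 114 113]
 [114 112 112 114 116 108 104 116 113 103 105 114 118 118 114 113]
 [115 116 114 117 113 101  77  81  80  81  93 111 116 115 117 115]
 [116 115 116 114 114 100  67  66  66  73  92 115 116 112 114 114]
 [114 116 116 116 113  99  65  63  65  75  91 113 117 117 116 115]
 [114 113 116 113 114  95  66  60  68  72  94 115 115 114 115 116]
 [116 113 116 113 112 102  71  64  66  73  93 112 116 116 114 116]]
```

Call:
apply_moves([
  [0, 0, 0, 0.5, -1, 0, 85],
  [0, 0, 0, 0.5, -1, 0, 85],
  [0, 0, 0, 0.5, -1, 0, 85],
  [0, 0, 0, 0.5, -1, 0, 85],
  [0, 0, 0, 0.5, -1, 0, 85],
], force=30)

```text
t: 0.72
eef_pos: [0.2155, 0.4281, 0.2312]
tool_rot: [[-0.964, 0.265, -0.0], [0.265, 0.964, -0.0], [-0.0, -0.0, -1.0]]
force: [0.2, 0.6, -0.5]
width: 0.994
grip_force: 0.0
```

Call:
apply_moves([
  [0, 0, 0, 0.5, -1, 0, 85],
  [0, 0, 0, 0.5, -1, 0, 85],
  [0, 0, 0, 0.5, -1, 0, 85],
  [0, 0, 0, 0.5, -1, 0, 85],
  [0, 0, 0, 0.5, -1, 0, 85],
])

```text
t: 1.13
eef_pos: [0.2779, 0.3031, 0.2313]
tool_rot: [[-0.964, 0.265, 0.0], [0.265, 0.964, 0.0], [-0.0, 0.0, -1.0]]
force: [0.8, 0.4, 0.4]
width: 0.996
grip_force: 0.0
```

Call:
apply_moves([
  [0, 0, 0, 0.5, -1, 0, 85],
  [0, 0, 0, 0.5, -1, 0, 85],
  [0, 0, 0, 0.5, -1, 0, 85],
  [0, 0, 0, 0.5, -1, 0, 85],
  [0, 0, 0, 0.5, -1, 0, 85],
])

```text
t: 1.55
eef_pos: [0.3405, 0.178, 0.2314]
tool_rot: [[-0.964, 0.265, 0.0], [0.265, 0.964, 0.0], [-0.0, 0.0, -1.0]]
force: [-0.1, 0.5, -0.2]
width: 0.994
grip_force: 0.0
```

Call:
apply_moves([
  [0, 0, 0, 0.5, -1, 0, 85],
  [0, 0, 0, 0.5, -1, 0, 85],
  [0, 0, 0, 0.5, -1, 0, 85],
  [0, 0, 0, 0.5, -1, 0, 85],
  [0, 0, 0, 0.5, -1, 0, 85],
])

```text
t: 1.97
eef_pos: [0.403, 0.0529, 0.2314]
tool_rot: [[-0.964, 0.266, 0.0], [0.266, 0.964, -0.0], [-0.0, 0.0, -1.0]]
force: [1.0, 1.0, 0.1]
width: 0.996
grip_force: 0.0
```

Call:
apply_moves([
  [0, 0, 0, 0.52, -0.83, -0.8, 70],
  [0, 0, 0, 0.52, -0.83, -0.8, 70],
  [0, 0, 0, 0.52, -0.83, -0.8, 70],
  [0, 0, 0, 0.52, -0.83, -0.8, 70],
  [0, 0, 0, 0.52, -0.83, -0.8, 70],
])

```text
t: 2.38
eef_pos: [0.4681, -0.0506, 0.1304]
tool_rot: [[-0.964, 0.266, 0.0], [0.266, 0.964, -0.0], [-0.0, -0.0, -1.0]]
force: [-1.0, 0.3, -0.6]
width: 0.82
grip_force: 0.0
```

Call:
apply_moves([
  [0, 0, 0, 0, 0, -0.8, 70],
  [0, 0, 0, 0, 0, -0.8, 70],
  [0, 0, 0, 0, 0, -0.8, 70],
  [0, 0, 0, 0, 0, -0.8, 70],
  [0, 0, 0, 0, 0, -0.5, 70],
])

```text
t: 2.8
eef_pos: [0.4669, -0.0493, 0.0369]
tool_rot: [[-0.964, 0.266, -0.002], [0.266, 0.964, 0.0], [0.002, -0.0, -1.0]]
force: [0.1, -0.1, -0.0]
width: 0.819
grip_force: 0.0
```

```bash
python3 - <<'E'
from h import *
b=cam('side');save(b,'s1.png',(240,215,360,305),5)
s=bot.read_state();print(s['eef_pos'],s['width'],s['force'])
E
```

```text
[ 0.46615106 -0.04910737  0.03532666] 0.822227584061838 [-2.36973512  0.21213394 -3.58348184]
```

View pics/s1.png

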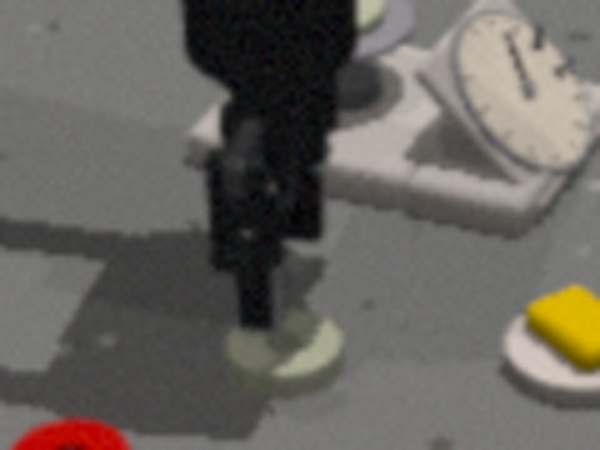

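The near finger is above the ring at crop (258,325), to the left of its centre. I let it settle and check for drift.

Call:
apply_moves([
  [0, 0, 0, 0, 0, 0, 70],
  [0, 0, 0, 0, 0, 0, 70],
  [0, 0, 0, 0, 0, 0, 70],
  [0, 0, 0, 0, 0, 0, 70],
  [0, 0, 0, 0, 0, 0, 70],
])

```text
t: 3.27
eef_pos: [0.4681, -0.0495, 0.0395]
tool_rot: [[-0.964, 0.266, 0.001], [0.266, 0.964, -0.0], [-0.001, -0.0, -1.0]]
force: [0.5, 1.0, -0.0]
width: 0.82
grip_force: 0.0
```

Call:
apply_moves([
  [0, 0, 0, 0, -0.06, -0.4, 66],
  [0, 0, 0, 0, 0, -0.4, 66],
  [0, 0, 0, 0, 0, -0.4, 66],
  [0, 0, 0, 0, 0, -0.2, 66],
  [0, 0, 0, 0, 0, -0.12, 66],
])

```text
t: 3.68
eef_pos: [0.467, -0.0508, -0.0007]
tool_rot: [[-0.964, 0.266, -0.002], [0.266, 0.964, 0.0], [0.002, -0.0, -1.0]]
force: [-0.2, 0.5, 0.5]
width: 0.773
grip_force: 0.0
```

Call:
apply_moves([
  [0, 0, 0, 0, 0, 0, 50],
  [0, 0, 0, 0, 0, 0, 50],
  [0, 0, 0, 0, 0, 0, 50],
  [0, 0, 0, 0, 0, 0, 50],
  [0, 0, 0, 0, 0, 0, 50],
])

```text
t: 4.1
eef_pos: [0.4679, -0.051, 0.001]
tool_rot: [[-0.964, 0.266, 0.0], [0.266, 0.964, -0.0], [-0.0, -0.0, -1.0]]
force: [-0.4, -0.8, -0.6]
width: 0.617
grip_force: 31.5
```

Call:
apply_moves([
  [0, 0, 0, 0, 0, 0.5, 50],
  [0, 0, 0, 0, 0, 1, 50],
  [0, 0, 0, 0, 0, 1, 50],
  [0, 0, 0, 0, 0, 1, 50],
  [0, 0, 0, 0, 0, 1, 50],
])

```text
t: 4.52
eef_pos: [0.4676, -0.0508, 0.1147]
tool_rot: [[-0.964, 0.266, 0.0], [0.266, 0.964, -0.0], [-0.0, -0.0, -1.0]]
force: [1.1, -0.1, -0.8]
width: 0.615
grip_force: 31.7
```

Call:
apply_moves([
  [0, 0, 0, 0.12, 0.84, 0.5, 50],
  [0, 0, 0, 0.12, 0.84, 0.5, 50],
  [0, 0, 0, 0.12, 0.84, 0.5, 50],
  [0, 0, 0, 0.12, 0.84, 0.3, 50],
  [0, 0, 0, 0.12, 0.84, 0.1, 50],
])

```text
t: 4.93
eef_pos: [0.4832, 0.0551, 0.1624]
tool_rot: [[-0.964, 0.266, 0.002], [0.266, 0.964, -0.0], [-0.002, 0.0, -1.0]]
force: [0.9, 0.1, -0.3]
width: 0.616
grip_force: 31.7
```

Call:
apply_moves([
  [0, 0, 0, 0.12, 0.84, 0, 50],
  [0, 0, 0, 0.12, 0.84, 0, 50],
  [0, 0, 0, 0.12, 0.84, 0, 50],
  [0, 0, 0, 0.12, 0.84, 0, 50],
  [0, 0, 0, 0.12, 0.84, 0, 50],
])

```text
t: 5.35
eef_pos: [0.4977, 0.1602, 0.161]
tool_rot: [[-0.964, 0.265, 0.0], [0.265, 0.964, -0.0], [-0.0, 0.0, -1.0]]
force: [-0.2, 1.1, -0.1]
width: 0.611
grip_force: 31.7
```

Call:
apply_moves([
  [0, 0, 0, 0, 0, 0, 50],
  [0, 0, 0, 0, 0, 0, 50],
  [0, 0, 0, 0, 0, 0, 50],
  [0, 0, 0, 0, 0, 0, 50],
  [0, 0, 0, 0, 0, 0, 50],
])

```text
t: 5.77
eef_pos: [0.4977, 0.1584, 0.1609]
tool_rot: [[-0.964, 0.266, 0.0], [0.266, 0.964, -0.0], [-0.0, -0.0, -1.0]]
force: [0.3, 0.3, 0.2]
width: 0.613
grip_force: 31.7
```

```bash
python3 - <<'E'
from h import *
a=cam('top');b=cam('side')
s=bot.read_state();print(s['eef_pos'],s['width'],s['force'],s['grip_force'])
A=cv2.resize(a['img'][200:280,200:280],(380,480),interpolation=cv2.INTER_CUBIC)
B=cv2.resize(b['img'][160:230,270:340],(420,480),interpolation=cv2.INTER_CUBIC)
cv2.imwrite('pics/c2.png',np.hstack([A,B])[:,:,::-1])
E
```

```text
[0.49776113 0.1585152  0.16087477] 0.6126095527432673 [-0.61240913 -0.36029961 -0.6291516 ] 31.720908656716347
```

View pics/c2.png

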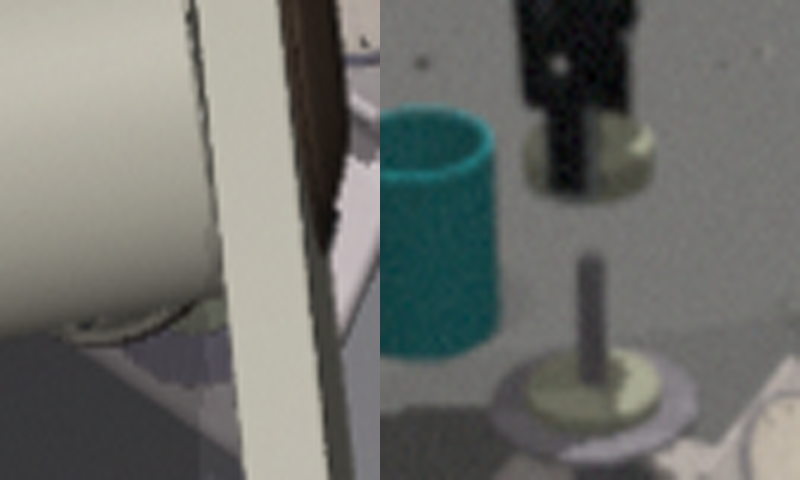

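Side crop: held ring centre is at crop x≈589 and the pin at ≈590, so x is aligned. The top view is hidden by the arm. For y, I check with the depth map.

```bash
python3 - <<'E'
from h import *
b=cam('side')
def col(u,vs):
    for v in vs:
        print(u,v,b['img'][v,u],dep(b,u,v).round(4))
col(304,range(196,216,2)); print()
col(308,range(177,190)); print(); col(300,range(178,190,2));print(); col(312,range(178,188,2))
E
```

```text
304 196 [103 101 101] [0.5022 0.4269 0.0019]
304 198 [70 67 73] [0.4963 0.1595 0.1268]
304 200 [59 59 58] [0.4962 0.1616 0.1202]
304 202 [61 59 61] [0.4959 0.1556 0.1176]
304 204 [61 57 59] [0.4957 0.1523 0.1137]
304 206 [61 56 61] [0.4956 0.1562 0.106 ]
304 208 [64 61 64] [0.4954 0.1579 0.0995]
304 210 [62 61 63] [0.4954 0.1636 0.0909]
304 212 [60 60 60] [0.4952 0.1632 0.0854]
304 214 [65 62 65] [0.4949 0.1567 0.0831]

308 177 [87 86 75] [0.5083 0.177  0.1757]
308 178 [89 90 78] [0.5081 0.1705 0.1759]
308 179 [90 92 80] [0.5078 0.1631 0.1766]
308 180 [90 91 78] [0.5076 0.1593 0.1756]
308 181 [92 91 79] [0.5074 0.1544 0.1751]
308 182 [93 95 80] [0.5072 0.1502 0.1744]
308 183 [95 93 82] [0.5069 0.1429 0.1751]
308 184 [88 89 77] [0.5066 0.1359 0.1756]
308 185 [77 78 69] [0.5064 0.1304 0.1755]
308 186 [75 74 64] [0.5064 0.1341 0.1711]
308 187 [70 69 59] [0.5064 0.1373 0.167 ]
308 188 [76 75 66] [0.5063 0.1339 0.1659]
308 189 [91 92 85] [5.164e-01 4.778e-01 5.000e-04]

300 178 [17 19 20] [0.4876 0.1239 0.1977]
300 180 [12 18 17] [0.4873 0.1143 0.1969]
300 182 [16 17 17] [0.4872 0.1204 0.1889]
300 184 [16 15 22] [0.4871 0.1259 0.1811]
300 186 [ 6  0 10] [0.4868 0.1174 0.1798]
300 188 [58 61 59] [0.4868 0.1309 0.1682]

312 178 [100 100  90] [0.5179 0.169  0.1762]
312 180 [121 123 107] [0.5176 0.1624 0.1737]
312 182 [111 114  98] [0.5169 0.1478 0.175 ]
312 184 [78 79 68] [0.5164 0.1388 0.1739]
312 186 [70 74 61] [0.5163 0.1398 0.168 ]
```

Depth says the pin axis is at y≈0.163 and the ring centre ≈0.160 in the same camera, so I shift +2.5 mm in y and lower past the tip.

Call:
apply_moves([
  [0, 0, 0, 0, 0.1, -0.3, 50],
  [0, 0, 0, 0, 0, -0.3, 50],
  [0, 0, 0, 0, 0, -0.2, 50],
  [0, 0, 0, 0, 0, -0.1, 50],
  [0, 0, 0, 0, 0, 0, 50],
])

```text
t: 6.33
eef_pos: [0.4973, 0.1615, 0.1373]
tool_rot: [[-0.964, 0.265, -0.002], [0.265, 0.964, -0.0], [0.001, -0.001, -1.0]]
force: [-0.2, 0.1, -0.8]
width: 0.618
grip_force: 31.7
```

Call:
apply_moves([
  [0, 0, 0, 0, 0, -0.16, 50],
  [0, 0, 0, 0, 0, -0.16, 50],
  [0, 0, 0, 0, 0, -0.16, 50],
  [0, 0, 0, 0, 0, -0.16, 50],
  [0, 0, 0, 0, 0, -0.16, 50],
])

```text
t: 6.75
eef_pos: [0.4977, 0.1616, 0.1178]
tool_rot: [[-0.964, 0.266, -0.0], [0.266, 0.964, -0.0], [0.0, -0.0, -1.0]]
force: [-0.5, -0.5, -0.6]
width: 0.614
grip_force: 31.7
```

Call:
apply_moves([
  [0, 0, 0, 0, 0, 0, 50],
  [0, 0, 0, 0, 0, 0, 50],
  [0, 0, 0, 0, 0, 0, 50],
  [0, 0, 0, 0, 0, 0, 50],
  [0, 0, 0, 0, 0, 0, 50],
])

```text
t: 7.17
eef_pos: [0.4978, 0.1616, 0.1185]
tool_rot: [[-0.964, 0.266, 0.0], [0.266, 0.964, -0.0], [-0.0, 0.0, -1.0]]
force: [0.5, -0.1, -0.0]
width: 0.618
grip_force: 31.7
```

```bash
python3 - <<'E'
from h import *
b=cam('side')
s=bot.read_state();print(s['eef_pos'],s['width'],s['force'],s['grip_force'])
save(b,'s3.png',(275,165,375,265),6)
E
```

```text
[0.49779999 0.16158921 0.11845384] 0.6156497857304633 [ 0.11693382  0.66701892 -0.03864837] 31.724765114486217
```

View pics/s3.png

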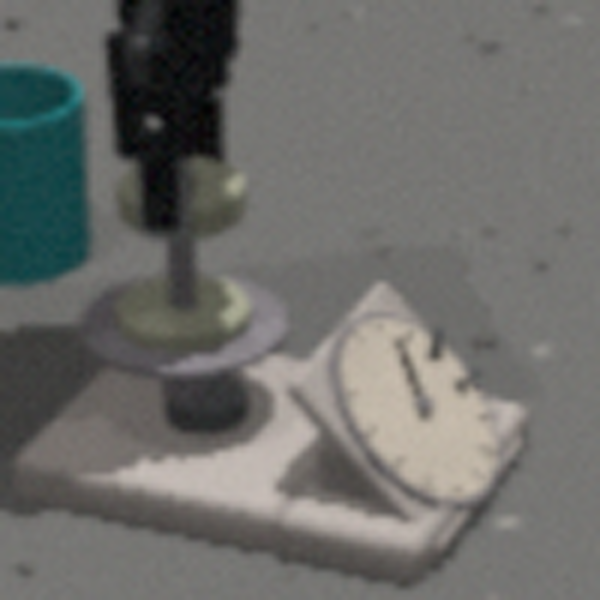

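The needle is unchanged at crop (405,345) and the ring, at (182,195), is 9 mm below tip height, so it is threaded. I lower to contact.

Call:
apply_moves([
  [0, 0, 0, 0, 0, -0.25, 50],
  [0, 0, 0, 0, 0, -0.25, 50],
  [0, 0, 0, 0, 0, -0.25, 50],
  [0, 0, 0, 0, 0, -0.25, 50],
  [0, 0, 0, 0, 0, -0.25, 50],
])

```text
t: 7.63
eef_pos: [0.4975, 0.1615, 0.0861]
tool_rot: [[-0.964, 0.266, -0.001], [0.266, 0.964, -0.0], [0.001, -0.0, -1.0]]
force: [0.1, -1.2, -0.6]
width: 0.612
grip_force: 31.7
```

Call:
apply_moves([
  [0, 0, 0, 0, 0, -0.15, 50],
  [0, 0, 0, 0, 0, -0.15, 50],
  [0, 0, 0, 0, 0, -0.1, 50],
  [0, 0, 0, 0, 0, -0.1, 50],
  [0, 0, 0, 0, 0, -0.06, 50],
])

```text
t: 8.05
eef_pos: [0.4977, 0.1616, 0.0728]
tool_rot: [[-0.964, 0.266, -0.0], [0.266, 0.964, -0.0], [-0.0, -0.0, -1.0]]
force: [-0.3, -0.5, 0.5]
width: 0.611
grip_force: 31.8
```

Call:
apply_moves([
  [0, 0, 0, 0, 0, 0, 50],
  [0, 0, 0, 0, 0, 0, 50],
  [0, 0, 0, 0, 0, 0, 50],
  [0, 0, 0, 0, 0, 0, 50],
  [0, 0, 0, 0, 0, 0, 50],
])

```text
t: 8.47
eef_pos: [0.4978, 0.1616, 0.0732]
tool_rot: [[-0.964, 0.266, 0.0], [0.266, 0.964, -0.0], [-0.0, 0.0, -1.0]]
force: [0.1, -0.3, 0.3]
width: 0.615
grip_force: 31.8
```

```bash
python3 - <<'E'
from h import *
b=cam('side')
s=bot.read_state();print(s['eef_pos'],s['width'],s['force'],s['grip_force'])
save(b,'s4.png',(275,165,375,265),6)
E
```

```text
[0.49779067 0.161607   0.0731366 ] 0.6184621920159928 [ 1.13895828 -0.11410298  0.41844485] 31.760893128812313
```

View pics/s4.png

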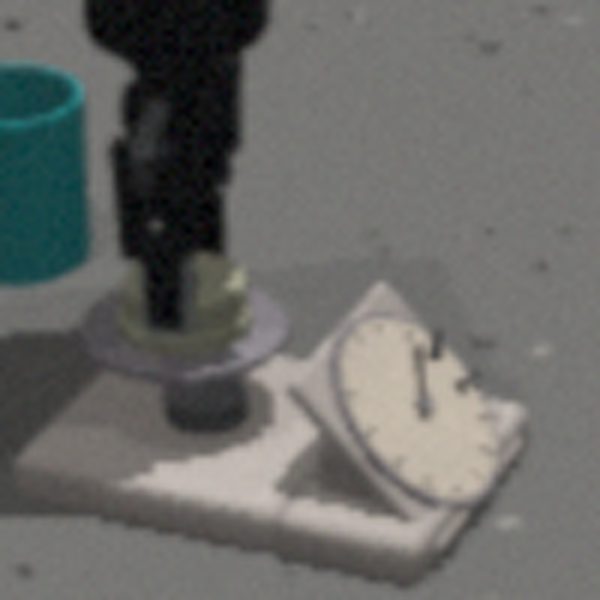

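The needle now sits at (420,345), slightly advanced, so the ring is resting on the stack. I release and rise.

Call:
apply_moves([
  [0, 0, 0, 0, 0, 0, 56],
  [0, 0, 0, 0, 0, 0, 60],
  [0, 0, 0, 0, 0, 0, 66],
  [0, 0, 0, 0, 0, 0, 68],
  [0, 0, 0, 0, 0, 0, 68],
])

```text
t: 8.93
eef_pos: [0.4977, 0.1616, 0.073]
tool_rot: [[-0.964, 0.266, -0.0], [0.266, 0.964, -0.0], [0.0, -0.0, -1.0]]
force: [-0.7, 0.4, -0.3]
width: 0.794
grip_force: 0.0
```

Call:
apply_moves([
  [0, 0, 0, 0, 0, 0.2, 68],
  [0, 0, 0, 0, 0, 0.4, 68],
  [0, 0, 0, 0, 0, 0.8, 68],
  [0, 0, 0, 0, 0, 1, 68],
  [0, 0, 0, 0, 0, 1, 68],
])

```text
t: 9.35
eef_pos: [0.4975, 0.1616, 0.1598]
tool_rot: [[-0.964, 0.266, -0.0], [0.266, 0.964, -0.0], [0.0, -0.0, -1.0]]
force: [1.2, 0.2, 0.5]
width: 0.794
grip_force: 0.0
```

Call:
apply_moves([
  [0, 0, 0, -0.1, -1, 0.2, 68],
  [0, 0, 0, -0.1, -1, 0, 68],
  [0, 0, 0, -0.1, -1, 0, 68],
  [0, 0, 0, -0.1, -1, 0, 68],
  [0, 0, 0, -0.1, -1, 0, 68],
])

```text
t: 9.77
eef_pos: [0.485, 0.0355, 0.1642]
tool_rot: [[-0.964, 0.265, 0.001], [0.265, 0.964, -0.0], [-0.001, 0.0, -1.0]]
force: [0.8, -0.1, -0.6]
width: 0.796
grip_force: 0.0
```

Call:
apply_moves([
  [0, 0, 0, -0.1, -1, 0, 68],
  [0, 0, 0, -0.1, -1, 0, 68],
  [0, 0, 0, -0.1, -1, 0, 68],
  [0, 0, 0, -0.1, -1, 0, 68],
  [0, 0, 0, -0.1, -1, 0, 68],
])

```text
t: 10.18
eef_pos: [0.4725, -0.0897, 0.1641]
tool_rot: [[-0.964, 0.266, 0.001], [0.266, 0.964, -0.0], [-0.001, -0.0, -1.0]]
force: [-0.1, -0.8, 0.1]
width: 0.793
grip_force: 0.0
```

Call:
apply_moves([
  [0, 0, 0, -0.1, -0.8, 0, 68],
  [0, 0, 0, -0.1, -0.8, 0, 68],
  [0, 0, 0, -0.1, -0.8, 0, 68],
  [0, 0, 0, -0.05, -0.8, -0.5, 68],
  [0, 0, 0, 0, -0.64, -0.5, 68],
])

```text
t: 10.6
eef_pos: [0.4641, -0.1861, 0.1393]
tool_rot: [[-0.964, 0.266, 0.002], [0.266, 0.964, -0.002], [-0.002, -0.001, -1.0]]
force: [-0.4, 0.5, 0.5]
width: 0.797
grip_force: 0.0
```

```bash
python3 - <<'E'
from meas import *
a=cam('top');b=cam('side')
s=bot.read_state();print(s['t'],s['eef_pos'],s['width'],s['force'],s['grip_force'])
for u,v,ax in rings(b):
    p=on(b,u,v,.014)
    if .4<p[0]<.7 and abs(p[1])<.25: print(round(u,1),round(v,1),p.round(4))
A=cv2.resize(a['img'][165:285,195:315],(400,480),interpolation=cv2.INTER_CUBIC)
B=cv2.resize(b['img'][180:260,285:365],(400,480),interpolation=cv2.INTER_CUBIC)
cv2.imwrite('pics/c5.png',np.hstack([A,B])[:,:,::-1])
E
```

```text
10.7 [ 0.46324781 -0.1859811   0.13723957] 0.7918429132096101 [-0.05493191 -0.62483536  0.12984685] 0.0
389.4 321.9 [ 0.656 -0.204  0.014]
296.6 320.6 [ 0.4651 -0.1852  0.014 ]
343.9 233.1 [0.5982 0.171  0.014 ]
```

View pics/c5.png

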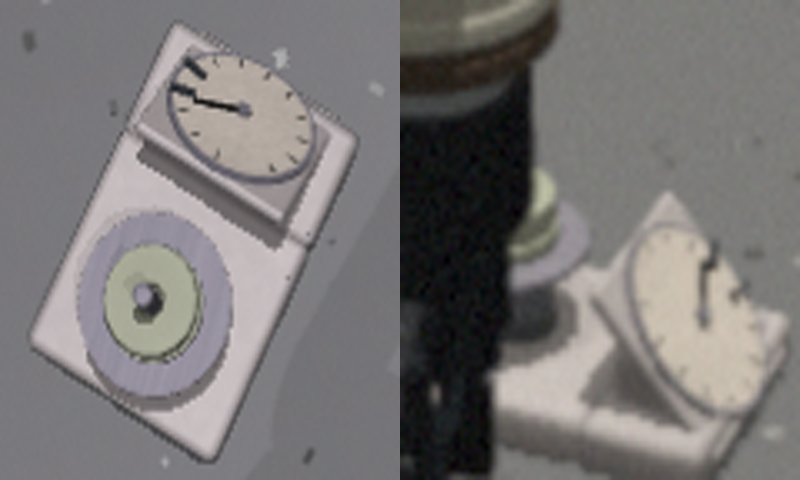

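The first tablet lies flat on the stack. The needle (top crop (193,98)) is just short of the first tab at about 1.13 rad, so one more tablet gives about 1.6. I grasp the second tablet.

Call:
apply_moves([
  [0, 0, 0, 0, 0, -0.8, 66],
  [0, 0, 0, 0, 0, -0.9, 66],
  [0, 0, 0, 0, 0, -0.9, 66],
  [0, 0, 0, 0, 0, -0.8, 66],
  [0, 0, 0, 0, 0, -0.6, 66],
])

```text
t: 11.12
eef_pos: [0.4639, -0.1838, 0.0376]
tool_rot: [[-0.964, 0.265, -0.0], [0.265, 0.964, 0.0], [0.0, 0.0, -1.0]]
force: [-0.1, 0.2, -0.1]
width: 0.772
grip_force: 0.0
```

Call:
apply_moves([
  [0, 0, 0, 0, 0, -0.5, 66],
  [0, 0, 0, 0, 0, -0.4, 66],
  [0, 0, 0, 0, 0, -0.3, 66],
  [0, 0, 0, 0, 0, -0.2, 66],
  [0, 0, 0, 0, 0, -0.09, 66],
])

```text
t: 11.53
eef_pos: [0.4641, -0.1843, 0.0007]
tool_rot: [[-0.964, 0.265, -0.0], [0.265, 0.964, -0.0], [0.0, -0.0, -1.0]]
force: [0.3, 0.5, 0.0]
width: 0.77
grip_force: 0.0
```

Call:
apply_moves([
  [0, 0, 0, 0, 0, 0, 66],
  [0, 0, 0, 0, 0, 0, 60],
  [0, 0, 0, 0, 0, 0, 50],
  [0, 0, 0, 0, 0, 0, 50],
  [0, 0, 0, 0, 0, 0, 50],
])

```text
t: 11.95
eef_pos: [0.4643, -0.1846, 0.0018]
tool_rot: [[-0.964, 0.266, 0.001], [0.266, 0.964, -0.001], [-0.001, -0.0, -1.0]]
force: [-3.2, 2.6, 9.4]
width: 0.617
grip_force: 29.6
```

Call:
apply_moves([
  [0, 0, 0, 0, 0, 0, 50],
  [0, 0, 0, 0, 0, 0, 50],
  [0, 0, 0, 0, 0, 0, 50],
  [0, 0, 0, 0, 0, 0, 50],
  [0, 0, 0, 0, 0, 0, 50],
])

```text
t: 12.37
eef_pos: [0.4643, -0.1846, 0.0018]
tool_rot: [[-0.964, 0.266, 0.001], [0.266, 0.964, -0.001], [-0.001, -0.0, -1.0]]
force: [-2.7, 2.0, 9.0]
width: 0.62
grip_force: 29.6
```

Call:
apply_moves([
  [0, 0, 0, 0, 0, 0.5, 50],
  [0, 0, 0, 0, 0, 1, 50],
  [0, 0, 0, 0, 0, 1, 50],
  [0, 0, 0, 0, 0, 1, 50],
  [0, 0, 0, 0, 0, 1, 50],
])

```text
t: 12.78
eef_pos: [0.4639, -0.1844, 0.115]
tool_rot: [[-0.964, 0.266, 0.001], [0.266, 0.964, -0.0], [-0.001, -0.0, -1.0]]
force: [0.1, -0.6, -0.4]
width: 0.615
grip_force: 31.7
```

Call:
apply_moves([
  [0, 0, 0, 0.09, 0.92, 0.6, 50],
  [0, 0, 0, 0.09, 0.92, 0.6, 50],
  [0, 0, 0, 0.09, 0.92, 0.4, 50],
  [0, 0, 0, 0.09, 0.92, 0.2, 50],
  [0, 0, 0, 0.09, 0.92, 0.08, 50],
])

```text
t: 13.2
eef_pos: [0.4755, -0.0685, 0.1619]
tool_rot: [[-0.964, 0.266, 0.002], [0.266, 0.964, -0.001], [-0.002, -0.0, -1.0]]
force: [0.5, -0.6, -0.9]
width: 0.616
grip_force: 31.7
```

Call:
apply_moves([
  [0, 0, 0, 0.09, 0.92, 0, 50],
  [0, 0, 0, 0.09, 0.92, 0, 50],
  [0, 0, 0, 0.09, 0.92, 0, 50],
  [0, 0, 0, 0.09, 0.92, 0, 50],
  [0, 0, 0, 0.09, 0.92, 0, 50],
])

```text
t: 13.62
eef_pos: [0.4865, 0.0467, 0.1609]
tool_rot: [[-0.964, 0.266, 0.001], [0.266, 0.964, -0.0], [-0.001, 0.0, -1.0]]
force: [0.9, -0.3, -0.2]
width: 0.62
grip_force: 31.7
```

Call:
apply_moves([
  [0, 0, 0, 0.09, 1, 0, 50],
  [0, 0, 0, 0.09, 1, 0, 50],
  [0, 0, 0, 0.09, 1, 0, 50],
  [0, 0, 0, 0.09, 0.9, 0, 50],
  [0, 0, 0, 0.1, 0.75, 0, 50],
])

```text
t: 14.03
eef_pos: [0.4979, 0.1634, 0.1608]
tool_rot: [[-0.964, 0.265, 0.001], [0.265, 0.964, 0.0], [-0.001, 0.0, -1.0]]
force: [1.0, -0.7, -0.6]
width: 0.618
grip_force: 31.7
```

Call:
apply_moves([
  [0, 0, 0, 0, 0, 0, 50],
  [0, 0, 0, 0, 0, 0, 50],
  [0, 0, 0, 0, 0, 0, 50],
  [0, 0, 0, 0, 0, 0, 50],
  [0, 0, 0, 0, 0, 0, 50],
])

```text
t: 14.45
eef_pos: [0.498, 0.1611, 0.1604]
tool_rot: [[-0.964, 0.267, 0.0], [0.267, 0.964, -0.0], [-0.0, -0.0, -1.0]]
force: [-0.6, 0.2, -1.1]
width: 0.619
grip_force: 31.7
```

```bash
python3 - <<'E'
from h import *
b=cam('side')
s=bot.read_state();print(s['t'],s['eef_pos'],s['width'],s['force'],s['grip_force'])
g=lambda u,vs:np.array([dep(b,u,v) for v in vs])
print('pin',np.mean(np.r_[g(303,range(199,212)),g(304,range(199,212)),g(305,range(199,212))],0))
for u in (308,310,312):
    for v in range(183,190): print(u,v,b['img'][v,u],dep(b,u,v).round(4))
save(b,'s6.png',(275,160,375,260),6)
E
```

```text
14.5 [0.49802283 0.16116475 0.16043521] 0.6178156420626041 [-0.83928623  1.08761866 -0.36737709] 31.703245332464576
pin [0.49569301 0.15828218 0.10778355]
308 183 [92 93 80] [0.507  0.145  0.1741]
308 184 [89 89 78] [0.5068 0.1414 0.1731]
308 185 [77 80 68] [0.5065 0.1334 0.1741]
308 186 [73 72 62] [0.5063 0.1308 0.1727]
308 187 [74 74 65] [0.5065 0.1381 0.1666]
308 188 [74 77 65] [0.5063 0.1342 0.1658]
308 189 [90 94 87] [0.5063 0.1372 0.1617]
310 183 [95 97 83] [0.5117 0.1399 0.1762]
310 184 [86 84 74] [0.5116 0.1395 0.1738]
310 185 [76 76 65] [0.5116 0.1408 0.1705]
310 186 [69 71 61] [0.5115 0.1408 0.1678]
310 187 [74 74 66] [0.5115 0.1432 0.164 ]
310 188 [82 80 71] [0.5113 0.1398 0.1629]
310 189 [110 111 106] [0.5225 0.4743 0.0019]
312 183 [87 89 77] [0.5169 0.1501 0.1713]
312 184 [75 73 64] [0.5166 0.1429 0.1719]
312 185 [76 75 66] [0.5166 0.146  0.1678]
312 186 [67 69 58] [0.5165 0.1442 0.166 ]
312 187 [76 74 66] [0.5165 0.1457 0.1626]
312 188 [97 97 92] [ 5.291e-01  4.852e-01 -1.000e-04]
312 189 [114 112 111] [0.5284 0.4671 0.005 ]
```

View pics/s6.png

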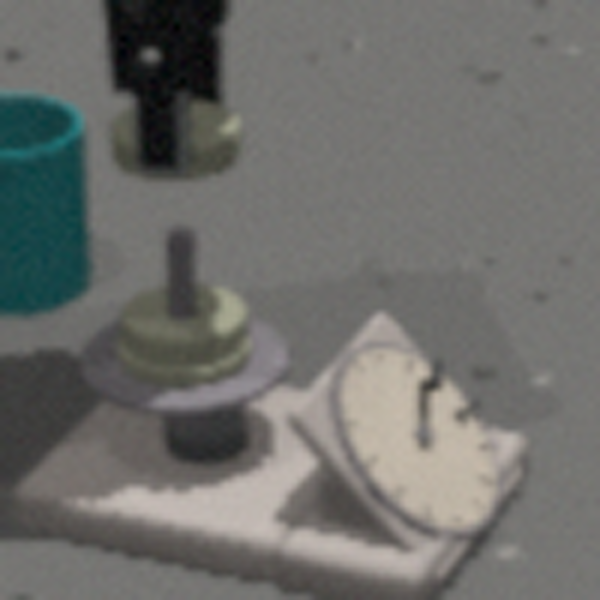

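The held ring's centre is at crop x≈176.5 and the pin at ≈181, so about 1.8 mm short in x; y agrees by depth. I correct x and lower past the tip.

Call:
apply_moves([
  [0, 0, 0, 0.07, 0, -0.3, 50],
  [0, 0, 0, 0, 0, -0.3, 50],
  [0, 0, 0, 0, 0, -0.25, 50],
  [0, 0, 0, 0, 0, -0.15, 50],
  [0, 0, 0, 0, 0, 0, 50],
])

```text
t: 14.92
eef_pos: [0.4992, 0.1617, 0.1339]
tool_rot: [[-0.964, 0.266, -0.002], [0.266, 0.964, -0.0], [0.002, -0.001, -1.0]]
force: [0.1, -0.2, -0.5]
width: 0.618
grip_force: 31.7
```

Call:
apply_moves([
  [0, 0, 0, 0, 0, -0.16, 50],
  [0, 0, 0, 0, 0, -0.16, 50],
  [0, 0, 0, 0, 0, -0.16, 50],
  [0, 0, 0, 0, 0, -0.16, 50],
  [0, 0, 0, 0, 0, -0.14, 50],
])

```text
t: 15.33
eef_pos: [0.4997, 0.1618, 0.1153]
tool_rot: [[-0.964, 0.266, -0.0], [0.266, 0.964, -0.0], [0.0, -0.0, -1.0]]
force: [0.1, -0.5, -0.5]
width: 0.613
grip_force: 31.7
```

Call:
apply_moves([
  [0, 0, 0, 0, 0, 0, 50],
  [0, 0, 0, 0, 0, 0, 50],
  [0, 0, 0, 0, 0, 0, 50],
  [0, 0, 0, 0, 0, 0, 50],
  [0, 0, 0, 0, 0, 0, 50],
])

```text
t: 15.75
eef_pos: [0.4998, 0.1618, 0.116]
tool_rot: [[-0.964, 0.266, 0.0], [0.266, 0.964, -0.0], [-0.0, 0.0, -1.0]]
force: [0.2, 1.1, -0.2]
width: 0.618
grip_force: 31.7
```

```bash
python3 - <<'E'
from h import *
b=cam('side')
s=bot.read_state();print(s['t'],s['eef_pos'],s['width'],s['force'],s['grip_force'])
save(b,'s7.png',(275,160,375,260),6)
E
```

```text
15.8 [0.49980096 0.16183217 0.11594812] 0.6180099236773501 [ 0.65353349  0.43012442 -0.0839396 ] 31.706522908061743
```

View pics/s7.png

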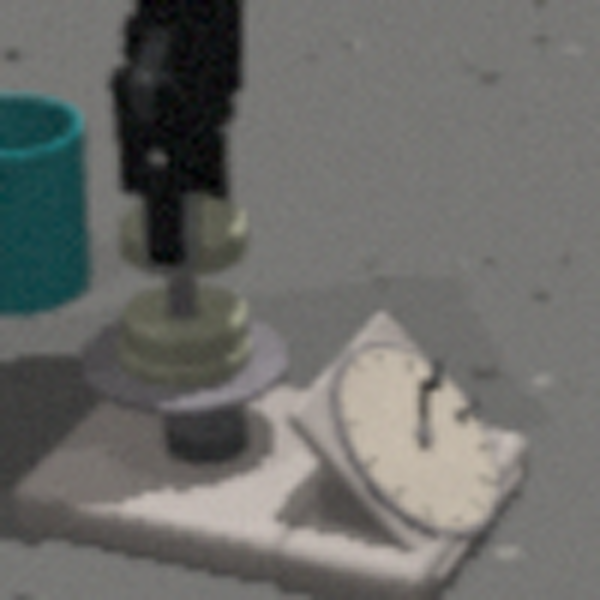

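The needle is unchanged, at (428,410), and the ring at (184,235) surrounds the pin, so it is threaded. I lower to the stack, release and clear.

Call:
apply_moves([
  [0, 0, 0, 0, 0, -0.25, 50],
  [0, 0, 0, 0, 0, -0.25, 50],
  [0, 0, 0, 0, 0, -0.25, 50],
  [0, 0, 0, 0, 0, -0.1, 50],
  [0, 0, 0, 0, 0, -0.1, 50],
])

```text
t: 16.22
eef_pos: [0.4995, 0.1618, 0.0912]
tool_rot: [[-0.964, 0.266, -0.001], [0.266, 0.964, -0.0], [0.001, -0.001, -1.0]]
force: [-0.2, 0.4, -0.3]
width: 0.616
grip_force: 31.7
```

Call:
apply_moves([
  [0, 0, 0, 0, 0, -0.08, 50],
  [0, 0, 0, 0, 0, -0.08, 50],
  [0, 0, 0, 0, 0, -0.08, 50],
  [0, 0, 0, 0, 0, -0.06, 50],
  [0, 0, 0, 0, 0, 0, 50],
])

```text
t: 16.63
eef_pos: [0.4997, 0.1618, 0.0843]
tool_rot: [[-0.964, 0.266, -0.0], [0.266, 0.964, -0.0], [0.0, -0.0, -1.0]]
force: [-0.3, 0.4, 0.5]
width: 0.618
grip_force: 31.8
```

```bash
cat > needle.py <<'E'
from h import *
# dial in the side view: pixels on the dial that are dark, around pivot
b=cam('side'); g=b['img'].astype(int).sum(2)//3
s=bot.read_state();print(s['t'],s['eef_pos'],s['force'])
for r in range(216,240): print(r,' '.join('%3d'%x for x in g[r,328:362]))
E
python3 needle.py
```

```text
16.6833 [0.49968286 0.1618186  0.08447231] [-1.09221264  0.19551469 -0.03553093]
216 108 108 106 107 112 123 147 165 157 154 151 150 148 147 137 124 112 109 107 108 109 109 106 111 109 112 119 116 116 120 118 118 118 116
217 110 108 110 109 120 146 164 149 143 139 137 137 143 145 143 136 121 112 109 109 109 108 110 106 108 111 114 116 114 119 120 116 116 115
218 106 107 111 117 135 144 148 147 152 165 165 167 165 158 147 141 133 118 109 109 110 109 110 105 108 110 109 111 119 117 116 119 119 115
219 108 107 115 130 140 139 154 167 171 167 158 176 178 177 171 163 155 132 114 104 102 106 108 110 109 111 108 109 113 117 120 115 119 116
220 111 116 136 145 135 140 154 173 178 172 173 181 183 179 169 155 172 160 131  92  89 106 112 109 107 111 107 110 111 117 119 116 119 117
221 116 138 153 135 138 165 162 163 178 177 178 180 180 182 169 159 181 178 150  93  87 108 110 109 108 104  95  99 102 109 115 118 119 117
222 142 166 148 130 149 171 174 172 179 182 182 184 183 182 179 172 182 181 150  91 100 119 112 108 109  98  87  86  87  99 113 118 117 116
223 170 164 137 133 161 173 177 177 180
[... 1640 characters left out ...]

235 112 130 154 153 136 116 150 175 178 181 183 181 184 180 187 182 178 169 169 178 183 183 184 183 182 183 177 169 163 163 172 177 161 137
236 116 108 133 153 140 106 129 160 163 166 180 182 183 183 184 183 183 180 182 182 183 186 183 184 183 184 183 179 171 167 173 167 146 116
237 117  96 111 135 147 129 111 130 145 170 183 181 181 182 182 184 183 182 182 183 183 182 180 180 180 180 183 181 175 163 158 149 131 120
238 107  93  95 113 135 138 116 117 147 178 183 184 180 182 183 180 183 179 181 182 182 182 181 181 181 180 184 178 176 165 144 130 136 135
239  98  94  87  93 115 133 129 116 128 164 178 183 180 179 180 179 181 178 183 182 180 184 180 180 179 178 174 160 165 159 135 137 142 125
```

The needle has reached tab 2 under slight pressing, about 1 mm extra. I ease off 1 mm, release and retreat.

Call:
apply_moves([
  [0, 0, 0, 0, 0, 0.04, 50],
  [0, 0, 0, 0, 0, 0, 50],
  [0, 0, 0, 0, 0, 0, 54],
  [0, 0, 0, 0, 0, 0, 57],
  [0, 0, 0, 0, 0, 0, 60],
])

```text
t: 17.1
eef_pos: [0.4997, 0.1618, 0.0856]
tool_rot: [[-0.964, 0.266, 0.0], [0.266, 0.964, -0.0], [-0.0, -0.0, -1.0]]
force: [-0.8, 0.2, 0.6]
width: 0.702
grip_force: 0.0
```

Call:
apply_moves([
  [0, 0, 0, 0, 0, 0, 66],
  [0, 0, 0, 0, 0, 0, 68],
  [0, 0, 0, 0, 0, 0, 68],
  [0, 0, 0, 0, 0, 0, 68],
  [0, 0, 0, 0, 0, 0.1, 68],
])

```text
t: 17.52
eef_pos: [0.4995, 0.1618, 0.0877]
tool_rot: [[-0.964, 0.266, -0.001], [0.266, 0.964, -0.0], [0.001, -0.0, -1.0]]
force: [-0.6, -0.6, -0.4]
width: 0.796
grip_force: 0.0
```

Call:
apply_moves([
  [0, 0, 0, 0, 0, 0.2, 68],
  [0, 0, 0, 0, 0, 0.6, 68],
  [0, 0, 0, 0, 0, 1, 68],
  [0, 0, 0, 0, 0, 1, 68],
  [0, 0, 0, 0, 0, 1, 68],
])

```text
t: 17.93
eef_pos: [0.4995, 0.1618, 0.1846]
tool_rot: [[-0.964, 0.266, 0.0], [0.266, 0.964, -0.0], [-0.0, -0.0, -1.0]]
force: [0.4, 0.1, -0.6]
width: 0.8
grip_force: 0.0
```

Call:
apply_moves([
  [0, 0, 0, -0.5, -0.5, 0.5, 68],
  [0, 0, 0, -0.7, -0.9, 0, 68],
  [0, 0, 0, -0.7, -0.9, 0, 68],
  [0, 0, 0, -0.7, -0.9, 0, 68],
  [0, 0, 0, -0.5, -0.9, 0, 68],
])

```text
t: 18.35
eef_pos: [0.4209, 0.0587, 0.196]
tool_rot: [[-0.964, 0.265, 0.001], [0.265, 0.964, -0.0], [-0.001, 0.0, -1.0]]
force: [0.8, -0.6, 0.2]
width: 0.794
grip_force: 0.0
```

Call:
apply_moves([
  [0, 0, 0, 0, -0.9, 0, 68],
  [0, 0, 0, 0, -0.9, 0, 68],
  [0, 0, 0, 0, -0.8, 0, 68],
  [0, 0, 0, 0, -0.3, 0, 68],
  [0, 0, 0, 0, 0, 0, 68],
])

```text
t: 18.77
eef_pos: [0.4223, -0.0143, 0.1959]
tool_rot: [[-0.964, 0.268, 0.0], [0.268, 0.964, -0.0], [-0.001, -0.0, -1.0]]
force: [-0.6, 0.6, 0.0]
width: 0.8
grip_force: 0.0
```

```bash
cat > fin.py <<'E'
from meas import *
b=cam('side');a=cam('top')
s=bot.read_state();print(s['t'],s['eef_pos'],s['force'])
g=b['img'].astype(int).sum(2)//3
for r in range(219,237): print(r,' '.join('%3d'%x for x in g[r,340:360]))
for u,v,ax in rings(a):
    p=on(a,u,v,.014)
    if .35<p[0]<.75 and abs(p[1])<.3: print(round(u,1),round(v,1),np.round(ax,1),p.round(4),on(a,u,v,.097).round(4))
g=a['img'].astype(int).sum(2)//3
print('top')
for r in range(178,200): print(r,' '.join('%3d'%x for x in g[r,246:274]))
for v in range(199,222,1): print(v,b['img'][v,302:308].mean(0).round(),dep(b,305,v).round(3))
E
python3 fin.py
```

```text
18.8667 [ 0.42226413 -0.01279814  0.19574609] [-0.09228519 -0.6847098  -0.26476007]
219 167 171 171 164 158 135 119 112 111 114 118 114 119 120 116 118 116 117 116 119
220 171 171 160 156 173 162 133  98  98 113 117 119 118 117 116 114 115 117 117 117
221 171 173 163 159 178 177 149  94  92 118 116 121 117 112 102 103 105 109 116 116
222 170 175 176 174 181 179 149  91 102 126 119 116 115 111  97  96  93  97 115 118
223 170 176 181 182 183 174 137  77 112 146 130 122 117 114 110 111 107 114 115 116
224 176 177 182 183 180 171 131  89 123 168 158 132 116 116 117 117 116 116 118 117
225 181 182 184 185 183 176 168 158 166 177 173 154 124 117 115 119 116 117 118 115
226 184 183 184 181 181 182 180 179 176 167 163 165 137 113 107 117 115 119 116 120
227 185 183 182 181 181 184 180 178 157 123 143 165 149 105  95 111 115 120 117 118
228 183 181 185 183 180 181 177 160 118  98 119 122 111 105 108 118 115 120 119 116
229 182 181 182 182 182 179 161 120 119 148 139 106 109 134 116 115 116 118 120 120
230 181 183 185 182 174 156 130 117 156 174 170 146 139 167 155 137 124 121 122 117
231 181 
[... 3621 characters left out ...]
04 [95. 95. 88.] [0.498 0.161 0.109]
205 [97. 94. 89.] [0.498 0.153 0.111]
206 [90. 88. 83.] [0.498 0.155 0.106]
207 [79. 77. 74.] [0.498 0.16  0.101]
208 [89. 89. 83.] [0.498 0.155 0.101]
209 [142. 142. 125.] [0.498 0.154 0.099]
210 [161. 162. 142.] [0.498 0.152 0.097]
211 [162. 164. 142.] [0.497 0.141 0.1  ]
212 [141. 142. 123.] [0.497 0.14  0.097]
213 [100. 101.  88.] [0.497 0.135 0.097]
214 [83. 84. 73.] [0.497 0.14  0.092]
215 [79. 80. 69.] [0.497 0.137 0.09 ]
216 [83. 84. 73.] [0.497 0.14  0.086]
217 [109. 109.  96.] [0.497 0.137 0.085]
218 [96. 96. 82.] [0.497 0.137 0.082]
219 [84. 84. 73.] [0.497 0.141 0.077]
220 [79. 80. 70.] [0.497 0.142 0.073]
221 [86. 87. 75.] [0.496 0.131 0.077]
```

Numbers confirm it. In the top view the needle tip, about (255,185.5), lies between tab 1 (249.5,187) and tab 2 (253,182), at about 1.6 rad. The stack top is flat at z≈0.097 and the spare tablet hasn't moved, so I hand in.

```bash
python3 -c "
from plant import job
print(job.hand_in())"
```

```text
the job is handed in; nothing more can be done
None
```

Two tablets are threaded on the pin and lie flat, the needle rests between the tabs at about 1.6 rad, the spare tablet was left on the counter, and the job is handed in (the hand-in gave no verdict).

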